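Find the worn hand-truck wheel bearing by rocking

TASK

One of the two wheels on this axle has a worn bearing, and only feel tells which: take the left wheel first, then the right one (as seen from the robot), and rock each by pushing the top of its tyre sideways along the axle, to the left and then to the right. Each way go on until it comes up firm (a sound wheel does so almost at once, the worn one rocks over first), lean on it with about 10 N for a moment, and never push or pinch a tyre with more than 15 N. Leave the worn wheel leaning right and lay the new bearing flat in the dish in front of it; leave the can, wrench and mug alone.

Things in the scene. Friction and masses are not known exactly. Their poses are not given: they have to be found in the camera images.
- stand: fixed stand with a level hand-truck axle: base 140 x 160 x 12 mm, two clamp blocks 141 mm high 55 mm either side of the middle, axle 22 mm thick, 420 mm long, 115 mm up, a wheel centred 170 mm to each side. Origin: middle of the underside; y axis along the axle to the left wheel, x axis level, away from the robot. Turned up to 12 degrees on the bench
- left_wheel: left wheel, seen from the robot. Tyre 160 mm in diameter, 40 mm wide, edges rounded 6 mm. Origin: wheel centre on the axle line, 115 mm above the bench (tyre top at 195 mm). y axis along the axle; spins freely about it, so x and z mean nothing. Springy tyre: a sideways push at the top flexes it about 0.6 mm per 10 N. More than 15 N of push or pinch damages it
- left_rock (a joint): sideways lean of the left wheel about its centre (rad, tyre spring left out): 0 upright, + top leans left (stand's +y), - right. A sound bearing gives at most 0.035 at 10 N and springs back under 0.02; the worn one stops at 0.07 to 0.15 each way (5 to 12 mm at the top). Grease drag, 2.5 N at the top, holds it where left. Starts near 0; which wheel is worn changes and cannot be seen
- left_top (a point): crown of the left tyre: topmost middle point, 80 mm above the wheel centre; leans with the wheel (without the tyre spring)
- left_dish (a point): centre of the inner floor of the steel parts dish in front (robot side) of the left wheel, 3 mm above the bench; dish fixed, round, inside diameter about 104 mm at the floor and 118 mm at the rim, rim 18 mm high, centre 150 mm from the axle line
- right_wheel: right wheel, seen from the robot. Tyre 160 mm in diameter, 40 mm wide, edges rounded 6 mm. Origin: wheel centre on the axle line, 115 mm above the bench (tyre top at 195 mm). y axis along the axle; spins freely about it, so x and z mean nothing. Springy tyre: a sideways push at the top flexes it about 0.6 mm per 10 N. More than 15 N of push or pinch damages it
- right_rock (a joint): sideways lean of the right wheel about its centre (rad, tyre spring left out): 0 upright, + top leans left (stand's +y), - right. A sound bearing gives at most 0.035 at 10 N and springs back under 0.02; the worn one stops at 0.07 to 0.15 each way (5 to 12 mm at the top). Grease drag, 2.5 N at the top, holds it where left. Starts near 0; which wheel is worn changes and cannot be seen
- right_top (a point): crown of the right tyre: topmost middle point, 80 mm above the wheel centre; leans with the wheel (without the tyre spring)
- right_dish (a point): centre of the inner floor of the steel parts dish in front (robot side) of the right wheel, 3 mm above the bench; dish fixed, round, inside diameter about 104 mm at the floor and 118 mm at the rim, rim 18 mm high, centre 150 mm from the axle line
- bearing: the new ball bearing: plain steel ring, 47 mm outside, 20 mm bore, 14 mm high, 110 g, lying flat and loose on the bench on the robot side of the stand, between the two dishes. Origin: centre of its underside; z up
- spray_can: bystander: upright can, 58 mm wide, 170 mm tall, loose, to the right of the work. Origin: centre of its underside
- wrench: bystander: 200 mm steel wrench lying flat behind the axle, between the wheels, along the axle direction. Origin: centre of its underside
- mug: bystander: white mug, 84 mm wide, 95 mm tall, loose, to the left of the work. Origin: centre of its underside

How it is judged:
On the way, in this order (a step that is already met when the one before it is completed fails the run):
1. the left wheel is pushed to the left until firm, with more than 6 N (value of joint left_rock above 0.004 rad and contact force between the fingers and left_wheel above 6 N), for 0.2 s.
2. the left wheel is pushed to the right until firm, with more than 6 N (value of joint left_rock below -0.004 rad and contact force between the fingers and left_wheel above 6 N), for 0.2 s.
3. the right wheel is pushed to the left until firm, with more than 6 N (value of joint right_rock above 0.004 rad and contact force between the fingers and right_wheel above 6 N), for 0.2 s.
4. the right wheel is pushed to the right until firm, with more than 6 N (value of joint right_rock below -0.004 rad and contact force between the fingers and right_wheel above 6 N), for 0.2 s.
At the end, for the whole second after the job is handed in: The worn wheel is left leaning right by more than 0.035 rad (only the worn wheel can), and the bearing lies flat and at rest on the floor of the dish in front of that same wheel, within 32 mm of the dish's centre (((value of joint left_rock below -0.035 rad and horizontal distance between bearing and left_dish below 0.032 m and z of bearing in the frame of left_dish below 0.006 m and angle between bearing's own z axis and vertical below 0.15 rad and linear speed of bearing below 0.02 m/s) or (value of joint right_rock below -0.035 rad and horizontal distance between bearing and right_dish below 0.032 m and z of bearing in the frame of right_dish below 0.006 m and angle between bearing's own z axis and vertical below 0.15 rad and linear speed of bearing below 0.02 m/s))); the robot touches nothing.
It fails at once if the left tyre is pushed or pinched with more than 15 N (contact force between any of the fingers, the arm and left_wheel above 15 N).
It fails at once if the right tyre is pushed or pinched with more than 15 N (contact force between any of the fingers, the arm and right_wheel above 15 N).
It fails at once if the spray can is moved by more than 30 mm (distance of spray_can from where it was at the start of the episode above 0.03 m).
It fails at once if the wrench is moved by more than 30 mm (distance of wrench from where it was at the start of the episode above 0.03 m).
It fails at once if the mug is moved by more than 30 mm (distance of mug from where it was at the start of the episode above 0.03 m).
It also fails if it takes over 72 s, if anything falls off the work surface, if the arm or the gripper's body presses on something with over 40 N, if the wrist force passes 120 N, or if a joint passes its speed limit or range.

ROBOT

A 6-joint arm with a two-finger parallel gripper is mounted at the origin on the work surface. World frame = base frame: x ahead of the robot, y to its left, z up, the work surface at z = 0. Lengths are in m, angles in rad, forces in N, time in s.
With the tool pointing down it reaches from about 0.25 to 0.8 m from the base axis. Payload 8.5 kg.
Tool frame: the origin (TCP) lies at the very end of the fingers, on their centre line; the grasp point (between the pads) lies 19 mm behind it (arm.grip_point_offset is the distance from the TCP to the grasp point, in m); z points along the fingers, y is the line along which they close (so a half turn about z gives the same grasp; the last joint's range is limited). The gripper opens to 85 mm and grips with 20 to 120 N. Pads are 22 mm wide; open, the fingers measure 114 mm over their backs; the gripper's body (76 mm by 85 mm) begins 54 mm behind the grasp point. The pads swing forward as they close: fully open they stand 13 mm farther back than shut.
Start: joints at [1.175, 0.238, -0.013, 1.319, 0, 1.571], TCP at [0.202, 0.484, 0.231] pointing down, gripper open.
Joint ranges: [-2.66, 2.66], [-1.03, 1.9], [-1.14, 1.46], [-1.82, 2.27], [-1.45, 1.34], [-3.14, 3.14]. Speed limits (rad/s): [2.22, 2.22, 2.79, 3.14, 3.14, 3.14].

INTERFACE

Orientations are given as [roll, pitch, yaw] about the fixed x, y, z axes, in that order (R = Rz(yaw) Ry(pitch) Rx(roll)).
In Python, from station import arm gives the robot as it stands.
- The arm moves only by the tool servo_tool, never from a script. Its argument "steps" is a list of rows, each an object of numbers: "wx", "wy", "wz": the turn, a rotation vector about the tool's x, y, z in degrees; "dx", "dy", "dz": the shift along the tool's x, y, z in m; "fingers": the finger opening in m, from 0 to 0.0854. A call has 1 to 20 rows; each row is the pose to reach, as a shift and turn from the pose commanded when the call began, along the tool's axes at that moment; what a row does not reach only later rows make up. A row lasts 1/8 s, in which the tool goes at most 62.5 mm and 10.7 degrees, less where a joint would pass 70% of its speed; a pose out of reach is approached as far as the arm can. A call with a gripper value outside its range is refused whole. The fingers move at their own pace and stop on an object; "force" is the grip in N (left out, the last holds). Time passes only in rows, so rows that repeat a pose let the fingers close. It gives the time, the measured TCP pose, the force, the opening and the grip force at its end, in the units of the state.
- arm.observe(): the state, without advancing time (a new reading comes with each control period).
- arm.grab_frame(name): name is "scene" or "top"; returns the picture (384x512x3 uint8, red, green, blue); there is no depth.
- arm.calibration(name): a dict with "camera_matrix" (3x3 intrinsics, pixels), "rvec" (rotation vector, rad) and "tvec" (3), from world to camera coordinates, as OpenCV has them. Camera axes: x right, y down, z forward; pixel columns grow to the right and rows downward; lengths in m; the calibration is good to about 2 mm. A picture is of the moment at which its call begins. calibration takes no time and is no camera call.
- arm.job_done(): hands the job in; it is judged then, once.
Trained networks look in the newest picture that a camera, given by its name, has taken for a name from the list of things; names that differ only in an ending like _2 or _b are one class to them, and where a whole thing is asked for, a point or a joint stands for the part that bears it (a point fixed in the world has none). Each returns a list of dicts, best first, with "score" (0 to 1); they miss things now and then, are a little off and sometimes report something else, mostly with a low value. They report only what shows in the picture. A call takes as long as a camera call.
- arm.boxes_of(camera, label): "point" ([x, y, z] in m, in the coordinates of the camera as it stood for that picture, good to about 4 mm: the middle of the surface that is visible of it).
- arm.tip_of(camera, label): "point" ([x, y, z] in m, in the coordinates of the camera as it stood for that picture, good to about 4 mm: a listed point, or the origin of a listed thing).
The state is a dict: "t": time; "q": joint angles; "joint_vel": joint speeds; "effort": joint torques, N m; "ee_pos": TCP position; "eef_rot": TCP orientation; "ft_force": force on the tool from outside, world axes, zero at the start; "ft_torque": the same for the moment, N m; "opening": opening from 0.0 (shut) to 1.0 (fully open); "finger_force": force on a finger pad.
Only numpy, scipy, OpenCV 4.12 (cv2) and the standard library are available. Lean on these libraries where they do the work, as an engineer would, in place of code of your own. Each camera call takes 0.05 s, during which the arm holds its last target. There are 200 camera calls.

## Working session

There is one attempt and no reset: what is moved stays moved. The work goes in short steps, Python scripts to look and compute and a tool call to move; the robot and the scene stay as the last step left them, time stands still between calls to the robot, and variables do not carry over. Pictures are saved under pics/ and viewed, at most 10 in all, crops included, and the job is handed in when it is done.

Besides the shell and the picture viewer there is one more tool, called after "Call:" in YAML: its name, and indented under it one key for each argument. servo_tool: Moves the arm, as the interface text tells. Its arguments: {"type":"object","properties":{"steps":{"type":"array","items":{"type":"object","properties":{"wx":{"type":"number"},"wy":{"type":"number"},"wz":{"type":"number"},"dx":{"type":"number"},"dy":{"type":"number"},"dz":{"type":"number"},"fingers":{"type":"number"}}}},"force":{"type":"number"}},"required":["steps"]}

```bash
mkdir -p pics
cat > h.py <<'E'
import numpy as np, cv2
from scipy.spatial.transform import Rotation as R
from station import arm
def w(cam,p):
    c=arm.calibration(cam); M=cv2.Rodrigues(np.array(c["rvec"],float))[0]
    return M.T@(np.array(p)-np.array(c["tvec"]).ravel())
def find(cam,l,f=None):
    r=(f or arm.tip_of)(cam,l)
    return [(round(x["score"],2),np.round(w(cam,x["point"]),4).tolist()) for x in r[:2]]
def tool(v):
    "world shift -> tool axes"
    o=arm.observe(); return np.round(R.from_euler('xyz',o["eef_rot"]).inv().apply(v),4)
def st():
    o=arm.observe(); print(o["t"],np.round(o["ee_pos"],4),np.round(o["eef_rot"],3),np.round(o["ft_force"],2),o["opening"],o["finger_force"])
E
python3 - <<'E'
from h import *
ims=[]
for c in("scene","top"):
    ims.append(arm.grab_frame(c))
    cv2.imwrite(f"pics/{c}1.png",ims[-1][:,:,::-1])
    for l in["stand","left_wheel","right_wheel","left_top","right_top","left_dish","right_dish","bearing","spray_can","mug","wrench"]:
        print(c,l,find(c,l))
st()
print(tool([1,0,0]),tool([0,1,0]))
E
```

```text
scene stand [(0.9, [0.6044, -0.0547, 0.0038])]
scene left_wheel [(0.68, [0.5753, 0.1132, 0.115])]
scene right_wheel [(0.57, [0.6313, -0.2207, 0.1147])]
scene left_top [(0.58, [0.5724, 0.1137, 0.1936])]
scene right_top [(0.88, [0.6297, -0.2195, 0.1917])]
scene left_dish [(0.77, [0.4246, 0.0848, -0.0006])]
scene right_dish [(0.82, [0.4838, -0.251, -0.0005]), (0.62, [0.6328, -0.2216, 0.1149])]
scene bearing [(0.48, [0.486, -0.0819, -0.0042])]
scene spray_can [(0.88, [0.5633, -0.4212, 0.0014])]
scene mug [(0.83, [0.5964, 0.4628, 0.0023])]
scene wrench [(0.72, [0.7442, -0.0247, -0.0012])]
top stand [(0.95, [0.5999, -0.0496, 0.0028])]
top left_wheel [(0.75, [0.5693, 0.1161, 0.1167])]
top right_wheel []
top left_top [(0.61, [0.57, 0.1166, 0.1942])]
top right_top [(0.62, [0.6281, -0.2163, 0.1963])]
top left_dish [(0.93, [0.4232, 0.0867, 0.0011])]
top right_dish [(0.91, [0.4873, -0.2453, 0.0049])]
top bearing [(0.54, [0.4874, -0.0752, -0.0032]), (0.23, [0.5994, 0.4584, -0.0025])]
top spray_can [(0.91, [0.5572, -0.4197, 0.0023]), (0.54, [0.571, 0.1166, 0.1963])]
top mug [(0.64, [0.5974, 0.4621, -0.0044]), (0.27, [0.6309, -0.217, 0.1954])]
top wrench [(0.59, [0.7364, -0.0242, 0.0009]), (0.35, [0.4885, -0.075, -0.0071])]
1.2 [0.2024 0.4844 0.2313] [-3.142  0.     2.746] [ 0.42 -0.16 -0.53] 1.000934833399531 0.0
[-0.9227  0.3855 -0.    ] [ 3.855e-01  9.227e-01 -1.000e-04]
```

View pics/scene1.png

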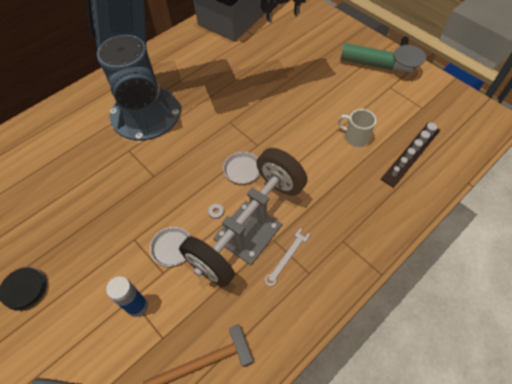

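View pics/top1.png

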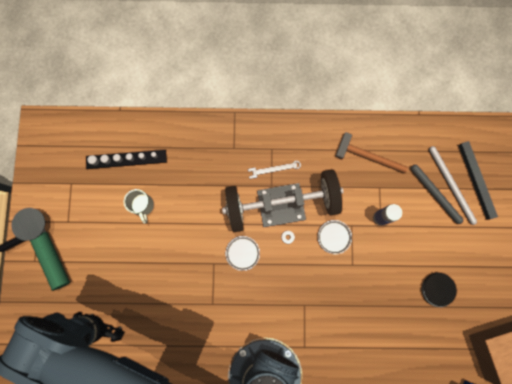

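The scene view shows both wheels on the stand, with the bearing at (216,211) between the dishes at (242,168) and (170,246). The top view agrees: wheels at (233,208) and (331,192), bearing at (288,237), can and mug well clear. The axle is turned about +9.9°.

Call:
servo_tool:
  steps:
    - {"dx":-0.4825,"dy":-0.197,"dz":-0.03,"wz":-32.6,"fingers":0.06}
    - {"dx":-0.4825,"dy":-0.197,"dz":-0.03,"wz":-32.6,"fingers":0.06}
    - {"dx":-0.4825,"dy":-0.197,"dz":-0.03,"wz":-32.6,"fingers":0.06}
    - {"dx":-0.4825,"dy":-0.197,"dz":-0.03,"wz":-32.6,"fingers":0.06}
    - {"dx":-0.4825,"dy":-0.197,"dz":-0.03,"wz":-32.6,"fingers":0.06}
    - {"dx":-0.4825,"dy":-0.197,"dz":-0.03,"wz":-32.6,"fingers":0.06}
    - {"dx":-0.4825,"dy":-0.197,"dz":-0.03,"wz":-32.6,"fingers":0.06}
    - {"dx":-0.4825,"dy":-0.197,"dz":-0.03,"wz":-32.6,"fingers":0.06}
    - {"dx":-0.4825,"dy":-0.197,"dz":-0.03,"wz":-32.6,"fingers":0.06}
    - {"dx":-0.4825,"dy":-0.197,"dz":-0.03,"wz":-32.6,"fingers":0.06}
    - {"dx":-0.4825,"dy":-0.197,"dz":-0.03,"wz":-32.6,"fingers":0.06}
    - {"dx":-0.4825,"dy":-0.197,"dz":-0.03,"wz":-32.6,"fingers":0.06}
    - {"dx":-0.4825,"dy":-0.197,"dz":-0.03,"wz":-32.6,"fingers":0.06}

```text
invalid input at $.steps[0]: expected keys wx, wy, wz, dx, dy, dz, fingers
```

Call:
servo_tool:
  steps:
    - {"wx":0,"wy":0,"wz":-32.6,"dx":-0.4825,"dy":-0.197,"dz":-0.03,"fingers":0.06}
    - {"wx":0,"wy":0,"wz":-32.6,"dx":-0.4825,"dy":-0.197,"dz":-0.03,"fingers":0.06}
    - {"wx":0,"wy":0,"wz":-32.6,"dx":-0.4825,"dy":-0.197,"dz":-0.03,"fingers":0.06}
    - {"wx":0,"wy":0,"wz":-32.6,"dx":-0.4825,"dy":-0.197,"dz":-0.03,"fingers":0.06}
    - {"wx":0,"wy":0,"wz":-32.6,"dx":-0.4825,"dy":-0.197,"dz":-0.03,"fingers":0.06}
    - {"wx":0,"wy":0,"wz":-32.6,"dx":-0.4825,"dy":-0.197,"dz":-0.03,"fingers":0.06}
    - {"wx":0,"wy":0,"wz":-32.6,"dx":-0.4825,"dy":-0.197,"dz":-0.03,"fingers":0.06}
    - {"wx":0,"wy":0,"wz":-32.6,"dx":-0.4825,"dy":-0.197,"dz":-0.03,"fingers":0.06}
    - {"wx":0,"wy":0,"wz":-32.6,"dx":-0.4825,"dy":-0.197,"dz":-0.03,"fingers":0.06}
    - {"wx":0,"wy":0,"wz":-32.6,"dx":-0.4825,"dy":-0.197,"dz":-0.03,"fingers":0.06}
    - {"wx":0,"wy":0,"wz":-32.6,"dx":-0.4825,"dy":-0.197,"dz":-0.03,"fingers":0.06}
    - {"wx":0,"wy":0,"wz":-32.6,"dx":-0.4825,"dy":-0.197,"dz":-0.03,"fingers":0.06}

```text
t: 2.7
ee_pos: [0.5709, 0.1175, 0.2614]
eef_rot: [3.142, -0.0, -2.967]
ft_force: [0.3, 0.1, 0.2]
opening: 0.701
finger_force: 0.0
```

Call:
servo_tool:
  steps:
    - {"wx":0,"wy":0,"wz":0,"dx":0,"dy":0,"dz":0.05,"fingers":0.06}
    - {"wx":0,"wy":0,"wz":0,"dx":0,"dy":0,"dz":0.075,"fingers":0.06}
    - {"wx":0,"wy":0,"wz":0,"dx":0,"dy":0,"dz":0.085,"fingers":0.06}
    - {"wx":0,"wy":0,"wz":0,"dx":0,"dy":0.002,"dz":0.085,"fingers":0.06}
    - {"wx":0,"wy":0,"wz":0,"dx":0,"dy":0.003,"dz":0.085,"fingers":0.06}

```text
t: 3.32
ee_pos: [0.5716, 0.1201, 0.1776]
eef_rot: [3.142, 0.002, -2.968]
ft_force: [0.0, -0.1, 0.1]
opening: 0.705
finger_force: 0.0
```

Run:
```python
from h import *
st()
im=arm.grab_frame("scene")[130:300,140:340]
cv2.imwrite("pics/s2.png",cv2.resize(im,None,fx=4,fy=3.5)[:,:,::-1])
```

```text
3.325 [0.5716 0.1201 0.1776] [ 3.142e+00  2.000e-03 -2.968e+00] [ 0.01 -0.09  0.05] 0.7053550204903297 0.0
```

View pics/s2.png

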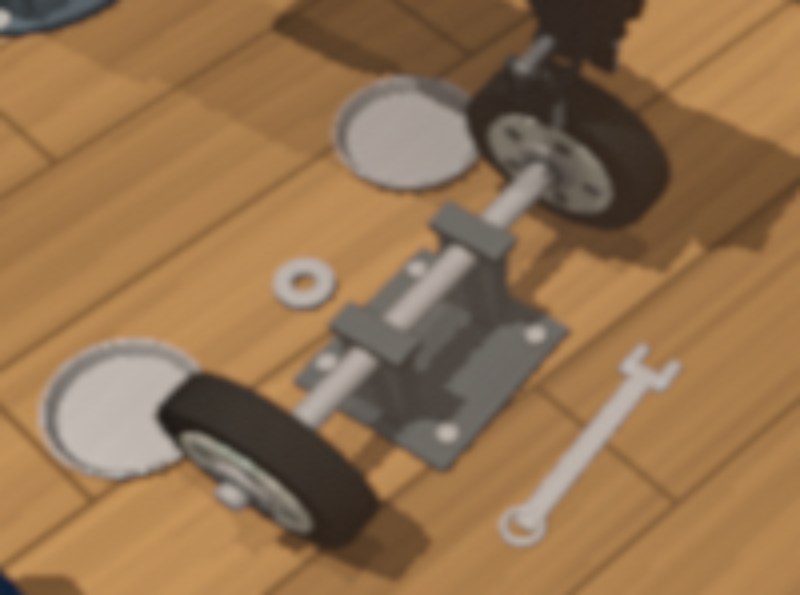

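The fingers straddle the left tyre, near (570,80) in the crop. Now I'll feel leftwards.

Call:
servo_tool:
  steps:
    - {"wx":0,"wy":0,"wz":0,"dx":0,"dy":0.001,"dz":0,"fingers":0.06}
    - {"wx":0,"wy":0,"wz":0,"dx":0,"dy":0.002,"dz":0,"fingers":0.06}
    - {"wx":0,"wy":0,"wz":0,"dx":0,"dy":0.002,"dz":0,"fingers":0.06}

```text
t: 3.75
ee_pos: [0.5708, 0.1215, 0.1764]
eef_rot: [-3.142, 0.0, -2.968]
ft_force: [0.6, 0.8, -0.5]
opening: 0.702
finger_force: 0.0
```

Call:
servo_tool:
  steps:
    - {"wx":0,"wy":0,"wz":0,"dx":0,"dy":0.0005,"dz":0,"fingers":0.06}
    - {"wx":0,"wy":0,"wz":0,"dx":0,"dy":0.001,"dz":0,"fingers":0.06}
    - {"wx":0,"wy":0,"wz":0,"dx":0,"dy":0.001,"dz":0,"fingers":0.06}

```text
t: 4.12
ee_pos: [0.5706, 0.1225, 0.1763]
eef_rot: [-3.141, -0.0, -2.968]
ft_force: [-0.8, -0.2, 0.0]
opening: 0.706
finger_force: 0.0
```

Call:
servo_tool:
  steps:
    - {"wx":0,"wy":0,"wz":0,"dx":0,"dy":0.0005,"dz":0,"fingers":0.06}
    - {"wx":0,"wy":0,"wz":0,"dx":0,"dy":0.001,"dz":0,"fingers":0.06}
    - {"wx":0,"wy":0,"wz":0,"dx":0,"dy":0.001,"dz":0,"fingers":0.06}

```text
t: 4.5
ee_pos: [0.5704, 0.1232, 0.1763]
eef_rot: [-3.141, -0.0, -2.969]
ft_force: [-0.3, -2.3, 0.6]
opening: 0.701
finger_force: 1.0
```

Call:
servo_tool:
  steps:
    - {"wx":0,"wy":0,"wz":0,"dx":0,"dy":0.0003,"dz":0,"fingers":0.06}
    - {"wx":0,"wy":0,"wz":0,"dx":0,"dy":0.0006,"dz":0,"fingers":0.06}
    - {"wx":0,"wy":0,"wz":0,"dx":0,"dy":0.0006,"dz":0,"fingers":0.06}

```text
t: 4.88
ee_pos: [0.5704, 0.1239, 0.1764]
eef_rot: [-3.141, 0.0, -2.969]
ft_force: [-0.2, -2.9, 2.7]
opening: 0.704
finger_force: 1.6
```

Call:
servo_tool:
  steps:
    - {"wx":0,"wy":0,"wz":0,"dx":0,"dy":0.0003,"dz":0,"fingers":0.06}
    - {"wx":0,"wy":0,"wz":0,"dx":0,"dy":0.0006,"dz":0,"fingers":0.06}
    - {"wx":0,"wy":0,"wz":0,"dx":0,"dy":0.0006,"dz":0,"fingers":0.06}

```text
t: 5.25
ee_pos: [0.5703, 0.1247, 0.1764]
eef_rot: [-3.141, 0.0, -2.968]
ft_force: [0.2, -2.7, 2.5]
opening: 0.701
finger_force: 1.6
```

Call:
servo_tool:
  steps:
    - {"wx":0,"wy":0,"wz":0,"dx":0,"dy":0.0003,"dz":0,"fingers":0.06}
    - {"wx":0,"wy":0,"wz":0,"dx":0,"dy":0.0007,"dz":0,"fingers":0.06}
    - {"wx":0,"wy":0,"wz":0,"dx":0,"dy":0.0007,"dz":0,"fingers":0.06}

```text
t: 5.62
ee_pos: [0.5702, 0.1254, 0.1763]
eef_rot: [-3.142, 0.0, -2.968]
ft_force: [0.3, -2.7, 2.9]
opening: 0.701
finger_force: 1.6
```

Call:
servo_tool:
  steps:
    - {"wx":0,"wy":0,"wz":0,"dx":0,"dy":0.0004,"dz":0,"fingers":0.06}
    - {"wx":0,"wy":0,"wz":0,"dx":0,"dy":0.0008,"dz":0,"fingers":0.06}
    - {"wx":0,"wy":0,"wz":0,"dx":0,"dy":0.0012,"dz":0,"fingers":0.06}
    - {"wx":0,"wy":0,"wz":0,"dx":0,"dy":0.0012,"dz":0,"fingers":0.06}

```text
t: 6.12
ee_pos: [0.5699, 0.1266, 0.1763]
eef_rot: [-3.142, 0.0, -2.968]
ft_force: [1.4, -3.2, 3.7]
opening: 0.702
finger_force: 1.6
```

Call:
servo_tool:
  steps:
    - {"wx":0,"wy":0,"wz":0,"dx":0,"dy":0.0003,"dz":0,"fingers":0.06}
    - {"wx":0,"wy":0,"wz":0,"dx":0,"dy":0.0007,"dz":0,"fingers":0.06}
    - {"wx":0,"wy":0,"wz":0,"dx":0,"dy":0.0007,"dz":0,"fingers":0.06}

```text
t: 6.5
ee_pos: [0.5698, 0.1272, 0.1763]
eef_rot: [-3.142, -0.0, -2.968]
ft_force: [0.2, -2.5, 2.4]
opening: 0.706
finger_force: 1.7
```

Call:
servo_tool:
  steps:
    - {"wx":0,"wy":0,"wz":0,"dx":0,"dy":0.0003,"dz":0,"fingers":0.06}
    - {"wx":0,"wy":0,"wz":0,"dx":0,"dy":0.0007,"dz":0,"fingers":0.06}
    - {"wx":0,"wy":0,"wz":0,"dx":0,"dy":0.0007,"dz":0,"fingers":0.06}

```text
t: 6.88
ee_pos: [0.5696, 0.1279, 0.1763]
eef_rot: [-3.142, -0.0, -2.968]
ft_force: [0.5, -3.8, 3.4]
opening: 0.704
finger_force: 1.7
```

Call:
servo_tool:
  steps:
    - {"wx":0,"wy":0,"wz":0,"dx":0,"dy":0.0003,"dz":0,"fingers":0.06}
    - {"wx":0,"wy":0,"wz":0,"dx":0,"dy":0.0006,"dz":0,"fingers":0.06}
    - {"wx":0,"wy":0,"wz":0,"dx":0,"dy":0.0006,"dz":0,"fingers":0.06}

```text
t: 7.25
ee_pos: [0.5695, 0.1285, 0.1763]
eef_rot: [-3.142, -0.0, -2.968]
ft_force: [1.4, -3.8, 3.0]
opening: 0.704
finger_force: 1.7
```

Call:
servo_tool:
  steps:
    - {"wx":0,"wy":0,"wz":0,"dx":0,"dy":0.0003,"dz":0,"fingers":0.06}
    - {"wx":0,"wy":0,"wz":0,"dx":0,"dy":0.0006,"dz":0,"fingers":0.06}
    - {"wx":0,"wy":0,"wz":0,"dx":0,"dy":0.0006,"dz":0,"fingers":0.06}

```text
t: 7.62
ee_pos: [0.5694, 0.1291, 0.1763]
eef_rot: [-3.142, -0.0, -2.968]
ft_force: [1.7, -3.6, 2.5]
opening: 0.7
finger_force: 1.7
```

Call:
servo_tool:
  steps:
    - {"wx":0,"wy":0,"wz":0,"dx":0,"dy":0.0003,"dz":0,"fingers":0.06}
    - {"wx":0,"wy":0,"wz":0,"dx":0,"dy":0.0007,"dz":0,"fingers":0.06}
    - {"wx":0,"wy":0,"wz":0,"dx":0,"dy":0.0007,"dz":0,"fingers":0.06}

```text
t: 8.0
ee_pos: [0.5693, 0.1298, 0.1763]
eef_rot: [-3.142, -0.0, -2.968]
ft_force: [0.6, -3.2, 3.3]
opening: 0.702
finger_force: 1.7
```

Call:
servo_tool:
  steps:
    - {"wx":0,"wy":0,"wz":0,"dx":0,"dy":0.0003,"dz":0,"fingers":0.06}
    - {"wx":0,"wy":0,"wz":0,"dx":0,"dy":0.0007,"dz":0,"fingers":0.06}
    - {"wx":0,"wy":0,"wz":0,"dx":0,"dy":0.0007,"dz":0,"fingers":0.06}

```text
t: 8.38
ee_pos: [0.5692, 0.1305, 0.1763]
eef_rot: [-3.142, -0.0, -2.968]
ft_force: [0.3, -2.5, 3.2]
opening: 0.706
finger_force: 1.7
```

Call:
servo_tool:
  steps:
    - {"wx":0,"wy":0,"wz":0,"dx":0,"dy":0.0003,"dz":0,"fingers":0.06}
    - {"wx":0,"wy":0,"wz":0,"dx":0,"dy":0.0007,"dz":0,"fingers":0.06}
    - {"wx":0,"wy":0,"wz":0,"dx":0,"dy":0.0007,"dz":0,"fingers":0.06}

```text
t: 8.75
ee_pos: [0.5691, 0.1311, 0.1763]
eef_rot: [-3.141, 0.0, -2.968]
ft_force: [0.3, -3.0, 3.2]
opening: 0.706
finger_force: 2.0
```

Call:
servo_tool:
  steps:
    - {"wx":0,"wy":0,"wz":0,"dx":0,"dy":0.0003,"dz":0,"fingers":0.06}
    - {"wx":0,"wy":0,"wz":0,"dx":0,"dy":0.0005,"dz":0,"fingers":0.06}
    - {"wx":0,"wy":0,"wz":0,"dx":0,"dy":0.0005,"dz":0,"fingers":0.06}

```text
t: 9.12
ee_pos: [0.5691, 0.1315, 0.1764]
eef_rot: [-3.141, 0.0, -2.969]
ft_force: [0.7, -5.2, 4.2]
opening: 0.704
finger_force: 2.7
```

Call:
servo_tool:
  steps:
    - {"wx":0,"wy":0,"wz":0,"dx":0,"dy":0.0002,"dz":0,"fingers":0.06}
    - {"wx":0,"wy":0,"wz":0,"dx":0,"dy":0.0004,"dz":0,"fingers":0.06}
    - {"wx":0,"wy":0,"wz":0,"dx":0,"dy":0.0004,"dz":0,"fingers":0.06}
    - {"wx":0,"wy":0,"wz":0,"dx":0,"dy":0.0004,"dz":0,"fingers":0.06}

```text
t: 9.62
ee_pos: [0.569, 0.1318, 0.1764]
eef_rot: [-3.141, 0.0, -2.969]
ft_force: [1.8, -6.2, 4.8]
opening: 0.702
finger_force: 3.1
```

Call:
servo_tool:
  steps:
    - {"wx":0,"wy":0,"wz":0,"dx":0,"dy":0.0003,"dz":0,"fingers":0.06}
    - {"wx":0,"wy":0,"wz":0,"dx":0,"dy":0.0005,"dz":0,"fingers":0.06}
    - {"wx":0,"wy":0,"wz":0,"dx":0,"dy":0.0005,"dz":0,"fingers":0.06}
    - {"wx":0,"wy":0,"wz":0,"dx":0,"dy":0.0005,"dz":0,"fingers":0.06}
    - {"wx":0,"wy":0,"wz":0,"dx":0,"dy":0.0005,"dz":0,"fingers":0.06}

```text
t: 10.25
ee_pos: [0.569, 0.132, 0.1764]
eef_rot: [-3.141, 0.0, -2.969]
ft_force: [1.1, -5.3, 4.5]
opening: 0.697
finger_force: 3.7
```

Call:
servo_tool:
  steps:
    - {"wx":0,"wy":0,"wz":0,"dx":0,"dy":0.0003,"dz":0,"fingers":0.06}
    - {"wx":0,"wy":0,"wz":0,"dx":0,"dy":0.0005,"dz":0,"fingers":0.06}
    - {"wx":0,"wy":0,"wz":0,"dx":0,"dy":0.0007,"dz":0,"fingers":0.06}
    - {"wx":0,"wy":0,"wz":0,"dx":0,"dy":0.0007,"dz":0,"fingers":0.06}
    - {"wx":0,"wy":0,"wz":0,"dx":0,"dy":0.0007,"dz":0,"fingers":0.06}

```text
t: 10.88
ee_pos: [0.5689, 0.1324, 0.1765]
eef_rot: [-3.14, 0.0, -2.969]
ft_force: [1.1, -9.0, 4.8]
opening: 0.706
finger_force: 4.5
```

Call:
servo_tool:
  steps:
    - {"wx":0,"wy":0,"wz":0,"dx":0,"dy":-0.004,"dz":0,"fingers":0.06}
    - {"wx":0,"wy":0,"wz":0,"dx":0,"dy":-0.01,"dz":0,"fingers":0.06}
    - {"wx":0,"wy":0,"wz":0,"dx":0,"dy":-0.014,"dz":0,"fingers":0.06}
    - {"wx":0,"wy":0,"wz":0,"dx":0,"dy":-0.016,"dz":0,"fingers":0.06}
    - {"wx":0,"wy":0,"wz":0,"dx":0,"dy":-0.017,"dz":0,"fingers":0.06}
    - {"wx":0,"wy":0,"wz":0,"dx":0,"dy":-0.018,"dz":0,"fingers":0.06}
    - {"wx":0,"wy":0,"wz":0,"dx":0,"dy":-0.019,"dz":0,"fingers":0.06}
    - {"wx":0,"wy":0,"wz":0,"dx":0,"dy":-0.02,"dz":0,"fingers":0.06}
    - {"wx":0,"wy":0,"wz":0,"dx":0,"dy":-0.021,"dz":0,"fingers":0.06}
    - {"wx":0,"wy":0,"wz":0,"dx":0,"dy":-0.022,"dz":0,"fingers":0.06}

```text
t: 12.12
ee_pos: [0.5725, 0.1119, 0.1765]
eef_rot: [3.141, 0.0, -2.968]
ft_force: [-1.0, 2.3, 2.5]
opening: 0.704
finger_force: 1.5
```

Call:
servo_tool:
  steps:
    - {"wx":0,"wy":0,"wz":0,"dx":0,"dy":-0.001,"dz":0,"fingers":0.06}
    - {"wx":0,"wy":0,"wz":0,"dx":0,"dy":-0.002,"dz":0,"fingers":0.06}
    - {"wx":0,"wy":0,"wz":0,"dx":0,"dy":-0.0035,"dz":0,"fingers":0.06}
    - {"wx":0,"wy":0,"wz":0,"dx":0,"dy":-0.005,"dz":0,"fingers":0.06}
    - {"wx":0,"wy":0,"wz":0,"dx":0,"dy":-0.0065,"dz":0,"fingers":0.06}
    - {"wx":0,"wy":0,"wz":0,"dx":0,"dy":-0.008,"dz":0,"fingers":0.06}
    - {"wx":0,"wy":0,"wz":0,"dx":0,"dy":-0.009,"dz":0,"fingers":0.06}
    - {"wx":0,"wy":0,"wz":0,"dx":0,"dy":-0.01,"dz":0,"fingers":0.06}
    - {"wx":0,"wy":0,"wz":0,"dx":0,"dy":-0.01,"dz":0,"fingers":0.06}

```text
t: 13.25
ee_pos: [0.5742, 0.1016, 0.1763]
eef_rot: [-3.141, -0.0, -2.969]
ft_force: [-0.4, 3.6, 2.7]
opening: 0.701
finger_force: 1.4
```

Call:
servo_tool:
  steps:
    - {"wx":0,"wy":0,"wz":0,"dx":0,"dy":-0.0005,"dz":0,"fingers":0.06}
    - {"wx":0,"wy":0,"wz":0,"dx":0,"dy":-0.001,"dz":0,"fingers":0.06}
    - {"wx":0,"wy":0,"wz":0,"dx":0,"dy":-0.0015,"dz":0,"fingers":0.06}
    - {"wx":0,"wy":0,"wz":0,"dx":0,"dy":-0.0015,"dz":0,"fingers":0.06}

```text
t: 13.75
ee_pos: [0.5745, 0.1002, 0.1763]
eef_rot: [-3.141, 0.0, -2.968]
ft_force: [-0.6, 3.5, 1.1]
opening: 0.703
finger_force: 1.6
```

Call:
servo_tool:
  steps:
    - {"wx":0,"wy":0,"wz":0,"dx":0,"dy":-0.0004,"dz":0,"fingers":0.06}
    - {"wx":0,"wy":0,"wz":0,"dx":0,"dy":-0.001,"dz":0,"fingers":0.06}
    - {"wx":0,"wy":0,"wz":0,"dx":0,"dy":-0.001,"dz":0,"fingers":0.06}

```text
t: 14.12
ee_pos: [0.5747, 0.0992, 0.1763]
eef_rot: [-3.141, -0.0, -2.968]
ft_force: [-0.7, 3.1, 2.2]
opening: 0.703
finger_force: 1.7
```

Call:
servo_tool:
  steps:
    - {"wx":0,"wy":0,"wz":0,"dx":0,"dy":-0.0004,"dz":0,"fingers":0.06}
    - {"wx":0,"wy":0,"wz":0,"dx":0,"dy":-0.001,"dz":0,"fingers":0.06}
    - {"wx":0,"wy":0,"wz":0,"dx":0,"dy":-0.001,"dz":0,"fingers":0.06}

```text
t: 14.5
ee_pos: [0.5749, 0.0982, 0.1763]
eef_rot: [-3.141, -0.0, -2.968]
ft_force: [-0.2, 2.2, 2.6]
opening: 0.705
finger_force: 1.6
```

Call:
servo_tool:
  steps:
    - {"wx":0,"wy":0,"wz":0,"dx":0,"dy":-0.0004,"dz":0,"fingers":0.06}
    - {"wx":0,"wy":0,"wz":0,"dx":0,"dy":-0.001,"dz":0,"fingers":0.06}
    - {"wx":0,"wy":0,"wz":0,"dx":0,"dy":-0.001,"dz":0,"fingers":0.06}

```text
t: 14.88
ee_pos: [0.575, 0.0972, 0.1763]
eef_rot: [-3.141, -0.0, -2.968]
ft_force: [-0.9, 2.5, 2.9]
opening: 0.704
finger_force: 1.7
```

Call:
servo_tool:
  steps:
    - {"wx":0,"wy":0,"wz":0,"dx":0,"dy":-0.0004,"dz":0,"fingers":0.06}
    - {"wx":0,"wy":0,"wz":0,"dx":0,"dy":-0.001,"dz":0,"fingers":0.06}
    - {"wx":0,"wy":0,"wz":0,"dx":0,"dy":-0.001,"dz":0,"fingers":0.06}

```text
t: 15.25
ee_pos: [0.5752, 0.0962, 0.1763]
eef_rot: [-3.141, -0.0, -2.968]
ft_force: [-0.6, 2.7, 3.1]
opening: 0.704
finger_force: 1.8
```

Call:
servo_tool:
  steps:
    - {"wx":0,"wy":0,"wz":0,"dx":0,"dy":-0.0004,"dz":0,"fingers":0.06}
    - {"wx":0,"wy":0,"wz":0,"dx":0,"dy":-0.001,"dz":0,"fingers":0.06}
    - {"wx":0,"wy":0,"wz":0,"dx":0,"dy":-0.001,"dz":0,"fingers":0.06}

```text
t: 15.62
ee_pos: [0.5753, 0.0956, 0.1764]
eef_rot: [3.141, 0.0, -2.968]
ft_force: [-1.4, 5.5, 3.9]
opening: 0.702
finger_force: 2.8
```

Call:
servo_tool:
  steps:
    - {"wx":0,"wy":0,"wz":0,"dx":0,"dy":-0.0004,"dz":0,"fingers":0.06}
    - {"wx":0,"wy":0,"wz":0,"dx":0,"dy":-0.0008,"dz":0,"fingers":0.06}
    - {"wx":0,"wy":0,"wz":0,"dx":0,"dy":-0.0012,"dz":0,"fingers":0.06}
    - {"wx":0,"wy":0,"wz":0,"dx":0,"dy":-0.0012,"dz":0,"fingers":0.06}
    - {"wx":0,"wy":0,"wz":0,"dx":0,"dy":-0.0012,"dz":0,"fingers":0.06}

```text
t: 16.25
ee_pos: [0.5755, 0.0949, 0.1764]
eef_rot: [3.14, 0.0, -2.968]
ft_force: [-1.7, 7.3, 4.3]
opening: 0.709
finger_force: 4.1
```

Call:
servo_tool:
  steps:
    - {"wx":0,"wy":0,"wz":0,"dx":0,"dy":-0.0003,"dz":0,"fingers":0.06}
    - {"wx":0,"wy":0,"wz":0,"dx":0,"dy":-0.0005,"dz":0,"fingers":0.06}
    - {"wx":0,"wy":0,"wz":0,"dx":0,"dy":-0.0005,"dz":0,"fingers":0.06}
    - {"wx":0,"wy":0,"wz":0,"dx":0,"dy":-0.0005,"dz":0,"fingers":0.06}

```text
t: 16.75
ee_pos: [0.5755, 0.0947, 0.1765]
eef_rot: [3.14, 0.0, -2.968]
ft_force: [-2.4, 7.6, 4.4]
opening: 0.703
finger_force: 4.7
```

Call:
servo_tool:
  steps:
    - {"wx":0,"wy":0,"wz":0,"dx":0,"dy":0.005,"dz":0,"fingers":0.06}
    - {"wx":0,"wy":0,"wz":0,"dx":0,"dy":0.0095,"dz":0,"fingers":0.06}
    - {"wx":0,"wy":0,"wz":0,"dx":0,"dy":0.0095,"dz":-0.02,"fingers":0.06}
    - {"wx":0,"wy":0,"wz":0,"dx":0,"dy":0.0095,"dz":-0.065,"fingers":0.06}
    - {"wx":0,"wy":0,"wz":0,"dx":0,"dy":-0.04,"dz":-0.07,"fingers":0.06}
    - {"wx":0,"wy":0,"wz":0,"dx":0,"dy":-0.1,"dz":-0.07,"fingers":0.06}
    - {"wx":0,"wy":0,"wz":0,"dx":0,"dy":-0.16,"dz":-0.07,"fingers":0.06}
    - {"wx":0,"wy":0,"wz":0,"dx":0,"dy":-0.22,"dz":-0.07,"fingers":0.06}
    - {"wx":0,"wy":0,"wz":0,"dx":0,"dy":-0.28,"dz":-0.07,"fingers":0.06}
    - {"wx":0,"wy":0,"wz":0,"dx":0,"dy":-0.319,"dz":-0.07,"fingers":0.06}
    - {"wx":0,"wy":0,"wz":0,"dx":0,"dy":-0.319,"dz":-0.07,"fingers":0.06}
    - {"wx":0,"wy":0,"wz":0,"dx":0,"dy":-0.319,"dz":-0.07,"fingers":0.06}

```text
t: 18.25
ee_pos: [0.6303, -0.2204, 0.2459]
eef_rot: [3.141, -0.001, -2.969]
ft_force: [0.3, -0.2, 0.1]
opening: 0.701
finger_force: 0.0
```

Run:
```python
from h import *
st()
for c in("scene","top"):
    f=arm.grab_frame(c)
    for l in("left_top","right_top","bearing","left_dish"): print(c,l,find(c,l))
    if c=="scene":cv2.imwrite("pics/s3.png",cv2.resize(f[130:300,140:340],None,fx=4,fy=3.5)[:,:,::-1])
```

```text
18.25 [ 0.6303 -0.2204  0.2459] [ 3.141e+00 -1.000e-03 -2.969e+00] [ 0.35 -0.15  0.1 ] 0.7014750556841328 0.0
scene left_top [(0.95, [0.5731, 0.1096, 0.1969])]
scene right_top [(0.73, [0.634, -0.2199, 0.1917])]
scene bearing [(0.64, [0.635, -0.2219, 0.1143]), (0.52, [0.486, -0.0825, 0.0004])]
scene left_dish [(0.86, [0.4231, 0.0828, 0.0056])]
top left_top [(0.88, [0.5725, 0.1042, 0.1955])]
top right_top [(0.52, [0.6305, -0.2199, 0.1927])]
top bearing [(0.57, [0.4235, 0.0888, 0.0036]), (0.46, [0.4879, -0.0743, -0.0029])]
top left_dish [(0.87, [0.4235, 0.0868, -0.0013])]
```

View pics/s3.png

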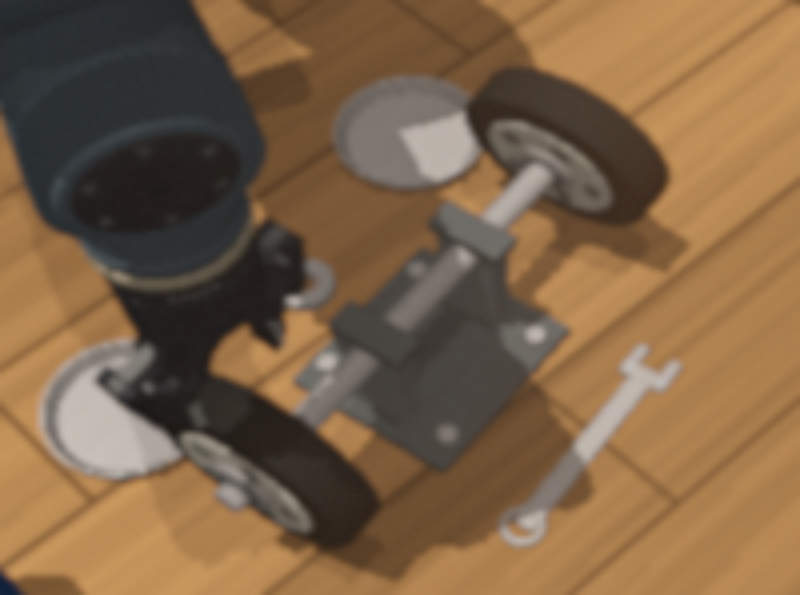

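The gripper is above the right wheel, near crop (190,390), and the left wheel at (565,145) now leans right. Next I lower it and feel left.

Call:
servo_tool:
  steps:
    - {"wx":0,"wy":0,"wz":0,"dx":0,"dy":0,"dz":0.035,"fingers":0.06}
    - {"wx":0,"wy":0,"wz":0,"dx":0,"dy":0,"dz":0.06,"fingers":0.06}
    - {"wx":0,"wy":0,"wz":0,"dx":0,"dy":0,"dz":0.069,"fingers":0.06}
    - {"wx":0,"wy":0,"wz":0,"dx":0,"dy":0.003,"dz":0.069,"fingers":0.06}
    - {"wx":0,"wy":0,"wz":0,"dx":0,"dy":0.006,"dz":0.069,"fingers":0.06}
    - {"wx":0,"wy":0,"wz":0,"dx":0,"dy":0.0075,"dz":0.069,"fingers":0.06}
    - {"wx":0,"wy":0,"wz":0,"dx":0,"dy":0.0075,"dz":0.069,"fingers":0.06}

```text
t: 19.62
ee_pos: [0.6296, -0.2131, 0.178]
eef_rot: [-3.141, 0.001, -2.968]
ft_force: [0.2, -0.0, 1.0]
opening: 0.702
finger_force: 0.0
```

Call:
servo_tool:
  steps:
    - {"wx":0,"wy":0,"wz":0,"dx":0,"dy":0.0005,"dz":0,"fingers":0.06}
    - {"wx":0,"wy":0,"wz":0,"dx":0,"dy":0.001,"dz":0,"fingers":0.06}
    - {"wx":0,"wy":0,"wz":0,"dx":0,"dy":0.001,"dz":0,"fingers":0.06}

```text
t: 20.0
ee_pos: [0.6291, -0.2123, 0.1773]
eef_rot: [-3.142, -0.0, -2.968]
ft_force: [-0.1, 0.4, -1.2]
opening: 0.701
finger_force: 0.0
```

Call:
servo_tool:
  steps:
    - {"wx":0,"wy":0,"wz":0,"dx":0,"dy":0.0005,"dz":0,"fingers":0.06}
    - {"wx":0,"wy":0,"wz":0,"dx":0,"dy":0.001,"dz":0,"fingers":0.06}
    - {"wx":0,"wy":0,"wz":0,"dx":0,"dy":0.001,"dz":0,"fingers":0.06}

```text
t: 20.38
ee_pos: [0.629, -0.2113, 0.1773]
eef_rot: [-3.141, -0.0, -2.968]
ft_force: [0.3, -0.4, -1.1]
opening: 0.706
finger_force: 0.3
```

Call:
servo_tool:
  steps:
    - {"wx":0,"wy":0,"wz":0,"dx":0,"dy":0.0005,"dz":0,"fingers":0.06}
    - {"wx":0,"wy":0,"wz":0,"dx":0,"dy":0.001,"dz":0,"fingers":0.06}
    - {"wx":0,"wy":0,"wz":0,"dx":0,"dy":0.001,"dz":0,"fingers":0.06}

```text
t: 20.75
ee_pos: [0.6289, -0.2105, 0.1774]
eef_rot: [-3.141, 0.0, -2.969]
ft_force: [-0.6, -2.8, 0.9]
opening: 0.704
finger_force: 1.4
```

Call:
servo_tool:
  steps:
    - {"wx":0,"wy":0,"wz":0,"dx":0,"dy":0.0005,"dz":0,"fingers":0.06}
    - {"wx":0,"wy":0,"wz":0,"dx":0,"dy":0.001,"dz":0,"fingers":0.06}
    - {"wx":0,"wy":0,"wz":0,"dx":0,"dy":0.001,"dz":0,"fingers":0.06}

```text
t: 21.12
ee_pos: [0.6288, -0.2098, 0.1776]
eef_rot: [-3.14, 0.0, -2.969]
ft_force: [0.5, -5.8, 2.4]
opening: 0.698
finger_force: 2.6
```

Call:
servo_tool:
  steps:
    - {"wx":0,"wy":0,"wz":0,"dx":0,"dy":0.0005,"dz":0,"fingers":0.06}
    - {"wx":0,"wy":0,"wz":0,"dx":0,"dy":0.001,"dz":0,"fingers":0.06}
    - {"wx":0,"wy":0,"wz":0,"dx":0,"dy":0.0015,"dz":0,"fingers":0.06}
    - {"wx":0,"wy":0,"wz":0,"dx":0,"dy":0.0015,"dz":0,"fingers":0.06}
    - {"wx":0,"wy":0,"wz":0,"dx":0,"dy":0.0015,"dz":0,"fingers":0.06}

```text
t: 21.75
ee_pos: [0.6287, -0.209, 0.1777]
eef_rot: [-3.139, 0.001, -2.969]
ft_force: [1.0, -8.5, 2.4]
opening: 0.698
finger_force: 4.2
```

Call:
servo_tool:
  steps:
    - {"wx":0,"wy":0,"wz":0,"dx":0,"dy":0.0003,"dz":0,"fingers":0.06}
    - {"wx":0,"wy":0,"wz":0,"dx":0,"dy":0.0006,"dz":0,"fingers":0.06}
    - {"wx":0,"wy":0,"wz":0,"dx":0,"dy":0.0006,"dz":0,"fingers":0.06}
    - {"wx":0,"wy":0,"wz":0,"dx":0,"dy":0.0006,"dz":0,"fingers":0.06}

```text
t: 22.25
ee_pos: [0.6287, -0.2088, 0.1778]
eef_rot: [-3.138, 0.001, -2.969]
ft_force: [1.0, -9.6, 1.3]
opening: 0.706
finger_force: 4.9
```

Call:
servo_tool:
  steps:
    - {"wx":0,"wy":0,"wz":0,"dx":0,"dy":-0.004,"dz":0,"fingers":0.06}
    - {"wx":0,"wy":0,"wz":0,"dx":0,"dy":-0.01,"dz":0,"fingers":0.06}
    - {"wx":0,"wy":0,"wz":0,"dx":0,"dy":-0.015,"dz":0,"fingers":0.06}
    - {"wx":0,"wy":0,"wz":0,"dx":0,"dy":-0.018,"dz":0,"fingers":0.06}
    - {"wx":0,"wy":0,"wz":0,"dx":0,"dy":-0.019,"dz":0,"fingers":0.06}
    - {"wx":0,"wy":0,"wz":0,"dx":0,"dy":-0.02,"dz":0,"fingers":0.06}
    - {"wx":0,"wy":0,"wz":0,"dx":0,"dy":-0.02,"dz":0,"fingers":0.06}

```text
t: 23.12
ee_pos: [0.6317, -0.2268, 0.1773]
eef_rot: [-3.142, -0.0, -2.968]
ft_force: [-0.5, 0.2, 0.5]
opening: 0.702
finger_force: 0.0
```

Call:
servo_tool:
  steps:
    - {"wx":0,"wy":0,"wz":0,"dx":0,"dy":-0.001,"dz":0,"fingers":0.06}
    - {"wx":0,"wy":0,"wz":0,"dx":0,"dy":-0.002,"dz":0,"fingers":0.06}
    - {"wx":0,"wy":0,"wz":0,"dx":0,"dy":-0.002,"dz":0,"fingers":0.06}

```text
t: 23.5
ee_pos: [0.6321, -0.2289, 0.1773]
eef_rot: [-3.142, -0.0, -2.968]
ft_force: [-0.6, 0.0, 0.1]
opening: 0.705
finger_force: 0.0
```

Call:
servo_tool:
  steps:
    - {"wx":0,"wy":0,"wz":0,"dx":0,"dy":-0.0007,"dz":0,"fingers":0.06}
    - {"wx":0,"wy":0,"wz":0,"dx":0,"dy":-0.0015,"dz":0,"fingers":0.06}
    - {"wx":0,"wy":0,"wz":0,"dx":0,"dy":-0.0015,"dz":0,"fingers":0.06}

```text
t: 23.88
ee_pos: [0.6323, -0.2302, 0.1774]
eef_rot: [3.141, 0.0, -2.968]
ft_force: [-0.7, 2.0, 1.1]
opening: 0.702
finger_force: 0.7
```

Call:
servo_tool:
  steps:
    - {"wx":0,"wy":0,"wz":0,"dx":0,"dy":-0.0007,"dz":0,"fingers":0.06}
    - {"wx":0,"wy":0,"wz":0,"dx":0,"dy":-0.0014,"dz":0,"fingers":0.06}
    - {"wx":0,"wy":0,"wz":0,"dx":0,"dy":-0.002,"dz":0,"fingers":0.06}
    - {"wx":0,"wy":0,"wz":0,"dx":0,"dy":-0.002,"dz":0,"fingers":0.06}

```text
t: 24.38
ee_pos: [0.6327, -0.2322, 0.1774]
eef_rot: [3.142, 0.0, -2.968]
ft_force: [-1.1, 2.4, 3.8]
opening: 0.705
finger_force: 1.7
```

Call:
servo_tool:
  steps:
    - {"wx":0,"wy":0,"wz":0,"dx":0,"dy":-0.0005,"dz":0,"fingers":0.06}
    - {"wx":0,"wy":0,"wz":0,"dx":0,"dy":-0.001,"dz":0,"fingers":0.06}
    - {"wx":0,"wy":0,"wz":0,"dx":0,"dy":-0.001,"dz":0,"fingers":0.06}

```text
t: 24.75
ee_pos: [0.6328, -0.2329, 0.1775]
eef_rot: [3.141, 0.0, -2.968]
ft_force: [-0.8, 6.2, 4.8]
opening: 0.697
finger_force: 2.9
```

Call:
servo_tool:
  steps:
    - {"wx":0,"wy":0,"wz":0,"dx":0,"dy":-0.0004,"dz":0,"fingers":0.06}
    - {"wx":0,"wy":0,"wz":0,"dx":0,"dy":-0.0008,"dz":0,"fingers":0.06}
    - {"wx":0,"wy":0,"wz":0,"dx":0,"dy":-0.0012,"dz":0,"fingers":0.06}
    - {"wx":0,"wy":0,"wz":0,"dx":0,"dy":-0.0012,"dz":0,"fingers":0.06}
    - {"wx":0,"wy":0,"wz":0,"dx":0,"dy":-0.0012,"dz":0,"fingers":0.06}

```text
t: 25.38
ee_pos: [0.633, -0.2334, 0.1776]
eef_rot: [3.14, 0.0, -2.968]
ft_force: [-1.5, 9.1, 5.6]
opening: 0.705
finger_force: 4.3
```

Call:
servo_tool:
  steps:
    - {"wx":0,"wy":0,"wz":0,"dx":0,"dy":-0.0002,"dz":0,"fingers":0.06}
    - {"wx":0,"wy":0,"wz":0,"dx":0,"dy":-0.0002,"dz":0,"fingers":0.06}
    - {"wx":0,"wy":0,"wz":0,"dx":0,"dy":0.004,"dz":0,"fingers":0.06}
    - {"wx":0,"wy":0,"wz":0,"dx":0,"dy":0.012,"dz":0,"fingers":0.06}
    - {"wx":0,"wy":0,"wz":0,"dx":0,"dy":0.012,"dz":0,"fingers":0.06}
    - {"wx":0,"wy":0,"wz":0,"dx":0,"dy":0.012,"dz":-0.025,"fingers":0.06}
    - {"wx":0,"wy":0,"wz":0,"dx":0,"dy":0.012,"dz":-0.07,"fingers":0.06}
    - {"wx":0,"wy":0,"wz":0,"dx":0.035,"dy":0.06,"dz":-0.075,"fingers":0.085}
    - {"wx":0,"wy":0,"wz":0,"dx":0.07,"dy":0.11,"dz":-0.075,"fingers":0.085}
    - {"wx":0,"wy":0,"wz":0,"dx":0.117,"dy":0.15,"dz":-0.075,"fingers":0.085}
    - {"wx":0,"wy":0,"wz":0,"dx":0.117,"dy":0.178,"dz":-0.075,"fingers":0.085}
    - {"wx":0,"wy":0,"wz":0,"dx":0.117,"dy":0.178,"dz":-0.06,"fingers":0.085}
    - {"wx":0,"wy":0,"wz":0,"dx":0.117,"dy":0.178,"dz":-0.03,"fingers":0.085}
    - {"wx":0,"wy":0,"wz":0,"dx":0.117,"dy":0.178,"dz":-0.02,"fingers":0.085}
    - {"wx":0,"wy":0,"wz":0,"dx":0.117,"dy":0.178,"dz":-0.02,"fingers":0.085}

```text
t: 27.25
ee_pos: [0.487, -0.0798, 0.1966]
eef_rot: [3.141, -0.002, -2.969]
ft_force: [0.5, -0.2, 0.1]
opening: 0.998
finger_force: 0.0
```

Run:
```python
from h import *
st()
f=arm.grab_frame("scene"); print(find("scene","bearing"),find("scene","left_top"),find("scene","right_top"))
cv2.imwrite("pics/s4.png",cv2.resize(f[130:300,140:340],None,fx=4,fy=3.5)[:,:,::-1])
```

```text
27.25 [ 0.487  -0.0798  0.1966] [ 3.141e+00 -2.000e-03 -2.969e+00] [ 0.55 -0.23  0.12] 0.9976886491457447 0.0
[(0.54, [0.7403, -0.0236, -0.0]), (0.51, [0.4874, -0.0798, -0.0008])] [(0.8, [0.5717, 0.1066, 0.1958])] [(0.68, [0.633, -0.2239, 0.1897]), (0.64, [0.4888, -0.2503, -0.0038])]
```

View pics/s4.png

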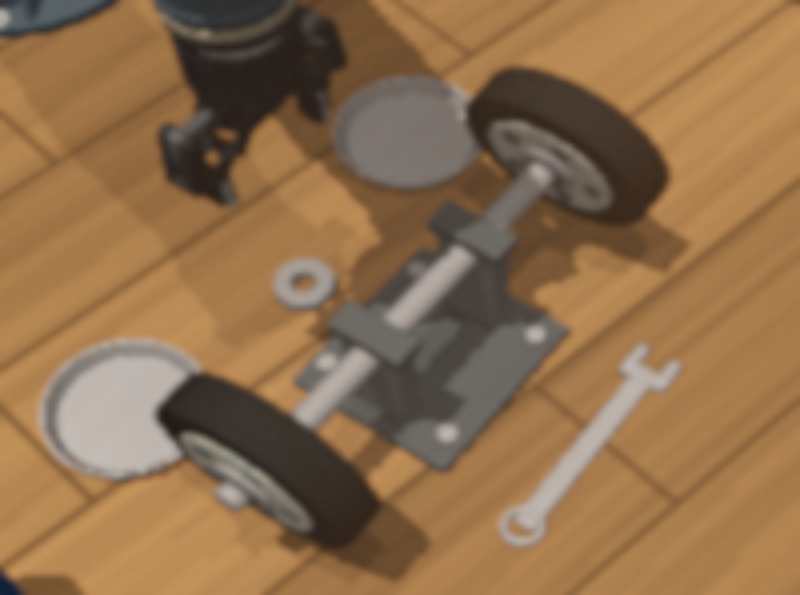

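The gripper hangs above the bearing, which sits at crop (305,283). Descending now.

Call:
servo_tool:
  steps:
    - {"wx":0,"wy":0,"wz":0,"dx":0,"dy":0,"dz":0.06,"fingers":0.062}
    - {"wx":0,"wy":0,"wz":0,"dx":0,"dy":0,"dz":0.12,"fingers":0.062}
    - {"wx":0,"wy":0,"wz":0,"dx":0,"dy":0,"dz":0.165,"fingers":0.062}
    - {"wx":0,"wy":0,"wz":0,"dx":0,"dy":0,"dz":0.178,"fingers":0.062}
    - {"wx":0,"wy":0,"wz":0,"dx":0,"dy":0,"dz":0.184,"fingers":0.062}
    - {"wx":0,"wy":0,"wz":0,"dx":0,"dy":0,"dz":0.188,"fingers":0.062}
    - {"wx":0,"wy":0,"wz":0,"dx":0,"dy":0,"dz":0.19,"fingers":0.062}
    - {"wx":0,"wy":0,"wz":0,"dx":0,"dy":0,"dz":0.19,"fingers":0.062}

```text
t: 28.45
ee_pos: [0.4876, -0.0794, 0.008]
eef_rot: [-3.141, 0.001, -2.968]
ft_force: [0.1, -0.3, -0.6]
opening: 0.727
finger_force: 0.0
```

Call:
servo_tool:
  force: 30
  steps:
    - {"wx":0,"wy":0,"wz":0,"dx":0,"dy":0,"dz":0.0015,"fingers":0.062}
    - {"wx":0,"wy":0,"wz":0,"dx":0,"dy":0,"dz":0.0015,"fingers":0.054}
    - {"wx":0,"wy":0,"wz":0,"dx":0,"dy":0,"dz":0.0015,"fingers":0.04}
    - {"wx":0,"wy":0,"wz":0,"dx":0,"dy":0,"dz":0.0015,"fingers":0.04}
    - {"wx":0,"wy":0,"wz":0,"dx":0,"dy":0,"dz":0.0015,"fingers":0.04}
    - {"wx":0,"wy":0,"wz":0,"dx":0,"dy":0,"dz":0.0015,"fingers":0.04}

```text
t: 29.2
ee_pos: [0.4871, -0.0793, 0.0063]
eef_rot: [-3.142, 0.0, -2.968]
ft_force: [-1.6, 0.8, 6.4]
opening: 0.526
finger_force: 29.5
```

Call:
servo_tool:
  steps:
    - {"wx":0,"wy":0,"wz":0,"dx":0,"dy":0,"dz":-0.03,"fingers":0.04}
    - {"wx":0,"wy":0,"wz":0,"dx":0,"dy":0,"dz":-0.06,"fingers":0.04}
    - {"wx":0,"wy":0,"wz":0,"dx":0.008,"dy":0.045,"dz":-0.06,"fingers":0.04}
    - {"wx":0,"wy":0,"wz":0,"dx":0.017,"dy":0.09,"dz":-0.06,"fingers":0.04}
    - {"wx":0,"wy":0,"wz":0,"dx":0.026,"dy":0.135,"dz":-0.06,"fingers":0.04}
    - {"wx":0,"wy":0,"wz":0,"dx":0.034,"dy":0.175,"dz":-0.06,"fingers":0.04}
    - {"wx":0,"wy":0,"wz":0,"dx":0.034,"dy":0.175,"dz":-0.06,"fingers":0.04}
    - {"wx":0,"wy":0,"wz":0,"dx":0.034,"dy":0.175,"dz":-0.05,"fingers":0.04}

```text
t: 30.2
ee_pos: [0.4243, 0.0873, 0.056]
eef_rot: [-3.141, 0.002, -2.968]
ft_force: [0.0, 0.6, -0.5]
opening: 0.523
finger_force: 31.0
```

Run:
```python
from h import *
st()
f=arm.grab_frame("scene"); print(find("scene","bearing"),find("scene","left_top"),find("scene","left_dish"))
cv2.imwrite("pics/s5.png",cv2.resize(f[110:240,180:330],None,fx=5,fy=4.5)[:,:,::-1])
```

```text
30.2 [0.4243 0.0873 0.056 ] [-3.141e+00  2.000e-03 -2.968e+00] [ 0.04  0.59 -0.53] 0.523154380371779 31.00106231868267
[(0.61, [0.4228, 0.0834, 0.0496])] [(0.91, [0.5717, 0.1087, 0.1927]), (0.68, [0.7413, -0.028, -0.0022])] [(0.7, [0.426, 0.0828, 0.0002])]
```

View pics/s5.png

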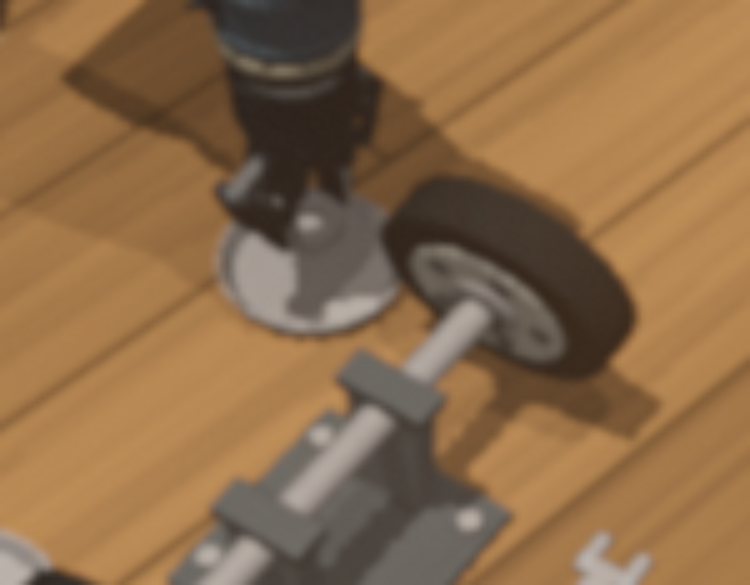

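The bearing is held level over the left dish at crop (310,225). Lowering and releasing.

Call:
servo_tool:
  steps:
    - {"wx":0,"wy":0,"wz":0,"dx":0,"dy":0,"dz":0.025,"fingers":0.04}
    - {"wx":0,"wy":0,"wz":0,"dx":0,"dy":0,"dz":0.038,"fingers":0.04}
    - {"wx":0,"wy":0,"wz":0,"dx":0,"dy":0,"dz":0.043,"fingers":0.04}
    - {"wx":0,"wy":0,"wz":0,"dx":0,"dy":0,"dz":0.0455,"fingers":0.04}
    - {"wx":0,"wy":0,"wz":0,"dx":0,"dy":0,"dz":0.0455,"fingers":0.04}
    - {"wx":0,"wy":0,"wz":0,"dx":0,"dy":0,"dz":0.0455,"fingers":0.05}
    - {"wx":0,"wy":0,"wz":0,"dx":0,"dy":0,"dz":0.0455,"fingers":0.058}
    - {"wx":0,"wy":0,"wz":0,"dx":0,"dy":0,"dz":0.0455,"fingers":0.058}
    - {"wx":0,"wy":0,"wz":0,"dx":0,"dy":0,"dz":0.0455,"fingers":0.058}
    - {"wx":0,"wy":0,"wz":0,"dx":0,"dy":0,"dz":0.03,"fingers":0.058}
    - {"wx":0,"wy":0,"wz":0,"dx":0,"dy":0,"dz":0,"fingers":0.058}
    - {"wx":0,"wy":0,"wz":0,"dx":0,"dy":0,"dz":-0.06,"fingers":0.058}
    - {"wx":0,"wy":0,"wz":0,"dx":0,"dy":0,"dz":-0.12,"fingers":0.058}
    - {"wx":0,"wy":0,"wz":0,"dx":0.06,"dy":0.03,"dz":-0.17,"fingers":0.058}
    - {"wx":0,"wy":0,"wz":0,"dx":0.06,"dy":0.08,"dz":-0.17,"fingers":0.058}
    - {"wx":0,"wy":0,"wz":0,"dx":0.06,"dy":0.12,"dz":-0.17,"fingers":0.058}
    - {"wx":0,"wy":0,"wz":0,"dx":0.06,"dy":0.12,"dz":-0.17,"fingers":0.058}

```text
t: 32.52
ee_pos: [0.3432, 0.197, 0.2261]
eef_rot: [3.141, 0.001, -2.965]
ft_force: [0.2, -0.5, -0.5]
opening: 0.679
finger_force: 0.0
```

Run:
```python
from h import *
st()
f=arm.grab_frame("scene")
for c in("scene","top"):
    if c=="top": arm.grab_frame(c)
    print([find(c,l) for l in("bearing","left_top","right_top","left_dish")])
cv2.imwrite("pics/s6.png",cv2.resize(f[110:300,150:330],None,fx=4,fy=3)[:,:,::-1])
```

```text
32.525 [0.3432 0.197  0.2261] [ 3.141e+00  1.000e-03 -2.965e+00] [ 0.19 -0.52 -0.52] 0.6789004840524329 0.0
[[(0.72, [0.4222, 0.0855, 0.0053])], [(0.55, [0.5749, 0.1055, 0.1968])], [(0.93, [0.6358, -0.2248, 0.1916])], [(0.58, [0.4265, 0.0851, -0.0002]), (0.36, [0.6363, -0.2233, 0.1141])]]
[[(0.55, [0.4245, 0.0914, -0.0005])], [(0.57, [0.5739, 0.1048, 0.1923])], [(0.76, [0.6334, -0.2238, 0.1961])], [(0.77, [0.4279, 0.0886, 0.0015]), (0.2, [0.6283, -0.2176, 0.1938])]]
```

View pics/s6.png

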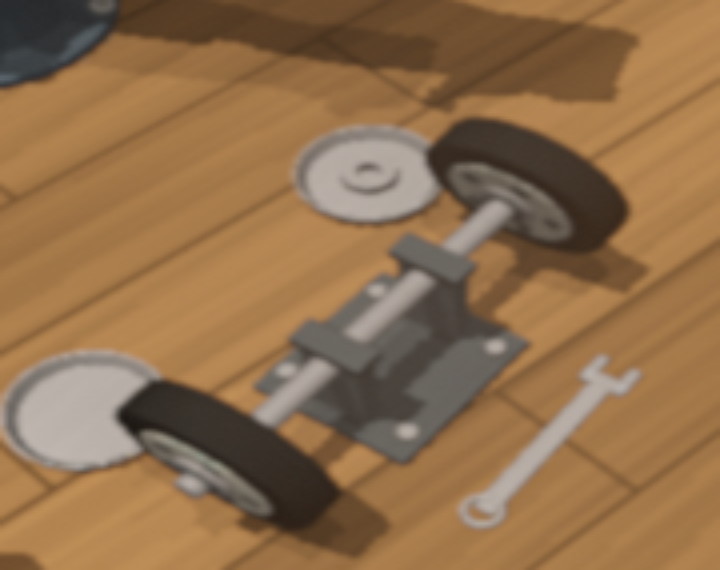

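The bearing lies flat in the left dish at crop (370,177), the left wheel leans right by about 10 mm at the top, and the gripper is clear.

```bash
python3 -c "
from station import arm
print(arm.job_done())"
```

```text
the job is handed in; nothing more can be done
None
```

The left wheel is the worn one: it is left leaning right with the new bearing flat in the dish in front of it; each wheel was leaned on at about 9–11 N both ways, and the job is handed in with no verdict returned.

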